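# Load a brass knob into the sloped knob jig

### The arm

A 6-joint arm with a two-finger parallel gripper is mounted at the origin on the work surface. World frame = base frame: x ahead of the robot, y to its left, z up, the work surface at z = 0. Lengths are in m, angles in rad, forces in N, time in s.
With the tool pointing down it reaches from about 0.35 to 0.95 m from the base axis. Payload 17.4 kg.
Tool frame: the origin (TCP) lies at the very end of the fingers, on their centre line; the grasp point (between the pads) lies 19 mm behind it; z points along the fingers, y is the line along which they close (so a half turn about z gives the same grasp; the last joint's range is limited). The gripper opens to 93 mm and grips with 3 to 60 N. Pads are 15 mm wide; open, the fingers measure 128 mm over their backs; the gripper's body (75 mm by 188 mm) begins 65 mm behind the grasp point.
Start: joints at [1.154, 0.116, 1.442, -0, 1.584, -0.038], TCP at [0.25, 0.627, 0.219] pointing down, gripper open.
Joint ranges: [-2.83, 2.83], [-0.83, 2.19], [0.07, 2.5], [-1.14, 4.28], [0.01, 3], [-2.97, 2.97]. Speed limits (rad/s): [1.89, 1.89, 2.22, 3.14, 3.14, 3.14].

### API

Orientations are given as [roll, pitch, yaw] about the fixed x, y, z axes, in that order (R = Rz(yaw) Ry(pitch) Rx(roll)).
In Python, from rig import r gives the robot as it stands. The module is installed in compiled form; this text tells all that it offers.
- The arm moves only by the tool servo_tool, never from a script. Its argument "rows" is a list of rows, each a list of 2 entries, a list of its own where there are three numbers: the shift along the world's x, y, z in mm, then the turn about the world's z in degrees. A call has exactly 8 rows; each row is the pose to reach, as a shift and turn from the pose commanded when the call began; what a row does not reach only later rows make up. A row lasts 1/10 s, in which the tool goes at most 50 mm and 8.59 degrees, less where a joint would pass 70% of its speed; a pose out of reach is approached as far as the arm can. A call with a gripper value outside its range is refused whole. "grip" is the closure, from 0 (fully open) to 1 (shut), set as the call begins (left out, the last holds). The fingers move at their own pace and stop on an object; the grip force is fixed at half the most. Time passes only in rows, so rows that repeat a pose let the fingers close, or fill a call up. It gives the time, the measured TCP pose, the force, the opening and the grip force at its end, in the units of the state.
- r.get_state(): the state, without advancing time (a new reading comes with each control period).
- r.grab_frame(name): name is "side" or "top" or "wrist"; returns a dict with "frame" (420x560x3 uint8, blue, green, red), "intrinsics" (3x3 intrinsics, pixels), "distortion" ([k1, k2, p1, p2, k3] as OpenCV has them; the pictures are not rectified), "view" (4x4, takes a point from world to camera coordinates). Camera axes: x right, y down, z forward; pixel columns grow to the right and rows downward; lengths in m; the calibration is good to about 2 mm. A picture is of the moment at which its call begins. There is no depth.
- r.close_job(): hands the job in; it is judged then, once.
The state is a dict: "time": time; "joints": joint angles; "joint_vel": joint speeds; "joint_efforts": joint torques, N m; "eef_pos": TCP position; "tool_rot": TCP orientation; "contact_force": force on the tool from outside, world axes, zero at the start; "ft_torque": the same for the moment, N m; "gripper_width": finger opening in m; "gripper_force": force on a finger pad.
Only numpy, scipy, OpenCV 4.12 (cv2) and the standard library are available. Lean on these libraries where they do the work, as an engineer would, in place of code of your own. Each camera call takes 0.05 s, during which the arm holds its last target. There are 200 camera calls.

### The job

Take the brass knob out of the green tray, set it flat in the wide upper end of the sloped chute and let go of it there. Then push it down the chute, past the sprung side catch, until it sits against the red sprung stop, and press it home: keep at least 4 N on the stop for half a second, but never more than 14 N, because the stop is delicate. Leave the knob standing flat against the stop, let go, and do not disturb the two black knobs, the pedal, the pick bowl or the hex key.

Things in the scene. Friction and masses are not known exactly. Their poses are not given: they have to be found in the camera images.
- knob: Brass pedal knob, a plain upright cylinder 32 mm in diameter, 24 mm high, 70 to 140 g, black pointer line on top. Stands in the green tray with two black knobs, in any of the three places, centres at least 56 mm apart. Origin: centre of its underside; z: its axis, up. On the chute friction holds it: it does not slide down by itself. Sliding it takes about 0.5 N.
- tray: Fixed green tray, 140 mm (its x) by 210 mm (its y), 24 mm high, walls and floor 4 mm. Origin: centre of its underside. The knobs stand roughly in a row along its y axis, near x = 0, with about 42 mm of free floor on both x sides of each.
- chute: Fixed aluminium channel, floor 265 mm long, sloping 0.20 rad, on a wooden base. Origin: on the centre line, on the floor's upper face, 45 mm above the table. x: down the slope; y: across; z: square to the floor, up. Walls 14 mm high, 5 mm thick. Inside width narrows from 56 mm at the open upper end (x = -125 mm) to 36 mm at x = -30 mm, then stays 36 mm down to the end block.
- chute_load (a point): Loading place: point on the channel floor, on the centre line, 65 mm uphill of the chute's origin. Channel 43 mm wide inside here; a knob set here with its centre within 35 mm along the chute is in the upper end.
- catch: Sprung side catch: smooth upright brass roller, 10 mm in diameter, sticking 9 mm into the channel from the chute's +y wall. Origin: its axis at floor level, 74 mm down the chute. A light spring (1 N plus 0.35 N per mm) lets a passing knob push it into the wall. Knob centres from about 60 to 74 mm down meet it as a false stop of roughly 3 to 8 N; further down it nudges the knob on, to the stop.
- stop: Escapement stop. Origin: floor level, uphill face of the dark end block, 134 mm down the chute. It carries a red sprung plate (30 mm wide, top edge 23 mm above the floor) on a clamped carriage set differently each time: the plate's uphill face lies 31 to 41 mm uphill of the origin, not measured: find it by feel. It gives 1 mm per 5 N pushed down the chute, well damped, and springs back.
- black_knob_a: Bystander: black plastic knob of the same size, in the tray. Origin: centre of its underside.
- black_knob_b: Bystander: second black plastic knob of the same size, in the tray. Origin: centre of its underside.
- pedal: Bystander: grey aluminium reverb pedal, 72 by 118 mm, 46 mm high with its knobs, standing loose on the far side of the table. Origin: centre of its underside.
- bowl: Bystander: white ceramic pick bowl, 100 mm across, 40 mm high, loose. Origin: centre of its underside.
- hex_key: Bystander: small dark steel hex key, 80 by 22 mm, 6 mm thick, lying loose on the table beyond the tray. Origin: on the table at the middle of the long leg.

How it is judged:
On the way, in this order (a step that is already met when the one before it is completed fails the run):
1. the brass knob stands flat in the upper part of the chute, let go of (x of knob in the frame of chute between -0.12 and -0.025 m and y of knob in the frame of chute between -0.014 and 0.014 m and z of knob in the frame of chute between -0.003 and 0.003 m and angle between the z axis of knob and the z axis of chute, either way round below 0.1 rad and contact force between the fingers and knob below 0.1 N), for 0.2 s.
2. the brass knob is pressed against the red stop with at least 4 N for 0.4 s (contact force between knob and stop above 4 N and x of knob in the frame of chute above 0.0745 m and angle between the z axis of knob and the z axis of chute, either way round below 0.15 rad), for 0.4 s.
At the end, for the whole second after the job is handed in: The brass knob stands flat on the chute floor (within 3 mm and 0.1 rad) past the side catch, more than 74.5 mm down the chute's x axis, resting against the red stop plate (touching it with more than 0.2 N; the catch holds it there), at rest, with nothing of the robot touching it (contact force between knob and stop above 0.2 N and x of knob in the frame of chute above 0.0745 m and y of knob in the frame of chute between -0.006 and 0.006 m and z of knob in the frame of chute between -0.003 and 0.003 m and angle between the z axis of knob and the z axis of chute, either way round below 0.1 rad and linear speed of knob below 0.01 m/s and contact force between the fingers and knob below 0.1 N).
It fails at once if the red stop is pressed with more than 14 N (contact force between anything else and stop above 14 N).
It fails at once if a black knob is moved by more than 20 mm (distance of any of black_knob_a, black_knob_b from where it was at the start of the episode above 0.02 m).
It fails at once if the pedal, the bowl or the hex key is moved by more than 20 mm (distance of any of pedal, bowl, hex_key from where it was at the start of the episode above 0.02 m).
It also fails if it takes over 67 s, if anything falls off the work surface, if the arm or the gripper's body presses on something with over 40 N, if the wrist force passes 120 N, or if a joint passes its speed limit or range.

## Working session

There is one attempt and no reset: what is moved stays moved. The work goes in short steps, Python scripts to look and compute and a tool call to move; the robot and the scene stay as the last step left them, time stands still between calls to the robot, and variables do not carry over. Pictures are saved under pics/ and viewed, at most 10 in all, crops included, and the job is handed in when it is done.

Besides the shell and the picture viewer there is one more tool, called by a JSON object that holds its "name" and its "arguments". servo_tool: Moves the arm, as the interface text tells. Its arguments: {"type":"object","properties":{"rows":{"type":"array","items":{"type":"array"}},"grip":{"type":"number"}},"required":["rows"]}

```bash
mkdir -p pics
cat > h.py <<'E'
import numpy as np, cv2
from rig import r
def grab(n):
    d=r.grab_frame(n); return d
def ray(d,px):
    K=np.array(d["intrinsics"],float);D=np.array(d["distortion"],float);V=np.array(d["view"])
    p=cv2.undistortPoints(np.array([[px]],float),K,D)[0,0]
    R=V[:3,:3];t=V[:3,3]
    return -R.T@t, R.T@np.array([p[0],p[1],1])
def onz(d,px,z):
    o,v=ray(d,px); return o+v*(z-o[2])/v[2]
def proj(d,P):
    V=np.array(d["view"]);rv=cv2.Rodrigues(V[:3,:3])[0]
    return cv2.projectPoints(np.array(P,float).reshape(-1,3),rv,V[:3,3],np.array(d["intrinsics"],float),np.array(d["distortion"],float))[0][:,0]
def tri(d1,p1,d2,p2):
    a,u=ray(d1,p1);b,v=ray(d2,p2)
    s=np.linalg.lstsq(np.c_[u,-v],b-a,rcond=None)[0]
    return (a+u*s[0]+b+v*s[1])/2, np.linalg.norm(a+u*s[0]-b-v*s[1])
E
python3 - <<'E'
from h import *
import pickle
o={}
for n in("top","side"):
    o[n]=grab(n);cv2.imwrite(f"pics/{n}0.png",o[n]["frame"])
pickle.dump(o,open("f0.pkl","wb"))
s=r.get_state();print(s)
for n in o: print(np.round(o[n]["view"],3).tolist())
E
```

```text
{'time': 0.1, 'joints': array([ 1.15420125e+00,  1.16465426e-01,  1.44218874e+00, -1.57770383e-05,
        1.58399567e+00, -3.77889463e-02]), 'joint_vel': array([ 0.00112615, -0.00178678, -0.00217031, -0.00040102, -0.00091831,
       -0.00167564]), 'joint_efforts': array([ 2.03157775e-03, -7.22882509e+01, -6.23876739e+01,  7.81782973e-02,
        2.27601151e-02, -9.60609145e-05]), 'eef_pos': array([0.24955687, 0.62698277, 0.21796656]), 'tool_rot': array([-3.14053563e+00, -2.41757624e-05,  2.76278631e+00]), 'contact_force': array([ 0.79147167, -0.5516615 ,  0.65474839]), 'ft_torque': array([-0.02641874,  0.07617643,  0.02506472]), 'gripper_force': 0.0, 'gripper_width': 0.09292375582958551}
[[0.039, -0.999, -0.003, 0.05], [-0.979, -0.038, -0.199, 0.606], [0.199, 0.01, -0.98, 0.901], [0.0, 0.0, 0.0, 1.0]]
[[-0.814, -0.581, 0.012, 0.56], [-0.387, 0.527, -0.757, 0.244], [0.434, -0.62, -0.654, 0.604], [0.0, 0.0, 0.0, 1.0]]
```

View pics/top0.png

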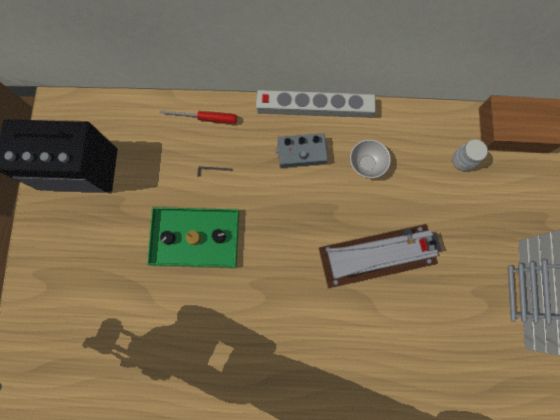

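View pics/side0.png

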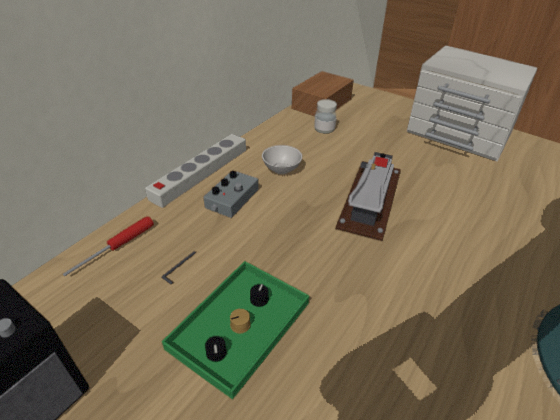

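The top view shows the brass knob at (193,237), between black knobs at (168,238) and (220,236). The chute runs from its wide end near (330,263) to the red stop near (424,244). The side view agrees: brass knob at (240,320), stop at (381,161).

Run:
```python
from h import *
import pickle
o=pickle.load(open("f0.pkl","rb"))
t=o["top"];s=o["side"]
def mask(d,lo,hi,box):
    h=cv2.cvtColor(d["frame"],cv2.COLOR_BGR2HSV);m=cv2.inRange(h,np.array(lo),np.array(hi))
    x0,y0,x1,y1=box;k=np.zeros_like(m);k[y0:y1,x0:x1]=m[y0:y1,x0:x1];return k
for nm,d,b in(("top",t,(180,225,206,250)),("side",s,(222,300,256,342))):
    m=mask(d,(8,110,60),(30,255,255),b);ys,xs=np.nonzero(m);c=(xs.mean(),ys.mean());print(nm,"knob",len(xs),c,onz(d,c,0.018))
for nm,d,b in(("top",t,(140,200,245,275)),("side",s,(160,255,315,392))):
    m=mask(d,(45,100,30),(80,255,255),b);q=cv2.minAreaRect(cv2.findNonZero(m));P=cv2.boxPoints(q);print(nm,"tray",[np.round(onz(d,p,0.024)[:2],3).tolist() for p in P],np.round(onz(d,q[0],.024),3))
R=[]
for nm,d,b in(("top",t,(400,225,445,262)),("side",s,(365,145,400,180))):
    h=cv2.cvtColor(d["frame"],cv2.COLOR_BGR2HSV)
    m=mask(d,(0,150,90),(8,255,255),b)|mask(d,(172,150,90),(180,255,255),b);ys,xs=np.nonzero(m);c=(xs.mean(),ys.mean());R.append(c);print("red",len(xs),c)
print(tri(t,R[0],s,R[1]))
c1=cv2.resize(t["frame"][218:292,312:450],None,fx=4,fy=4,interpolation=cv2.INTER_CUBIC)
c2=cv2.resize(s["frame"][145:240,332:408],None,fx=3,fy=3,interpolation=cv2.INTER_CUBIC)
W=np.zeros((300,790,3),np.uint8);W[:296,:552]=c1;W[:285,556:784]=c2;cv2.imwrite("pics/chute.png",W)
```

```text
top knob 146 (np.float64(192.8082191780822), np.float64(237.31506849315068)) [0.55226936 0.28494887 0.018     ]
side knob 395 (np.float64(239.82025316455696), np.float64(320.473417721519)) [0.55270513 0.28396436 0.018     ]
top tray [[0.482, 0.387], [0.622, 0.397], [0.625, 0.18], [0.485, 0.175]] [0.553 0.284 0.024]
side tray [[0.621, 0.395], [0.663, 0.147], [0.48, 0.182], [0.476, 0.398]] [0.554 0.293 0.024]
red 64 (np.float64(423.3125), np.float64(244.28125))
red 97 (np.float64(380.7628865979381), np.float64(161.50515463917526))
(array([ 0.55349607, -0.25783922,  0.04059365]), np.float64(0.0004288382358064766))
```

View pics/chute.png

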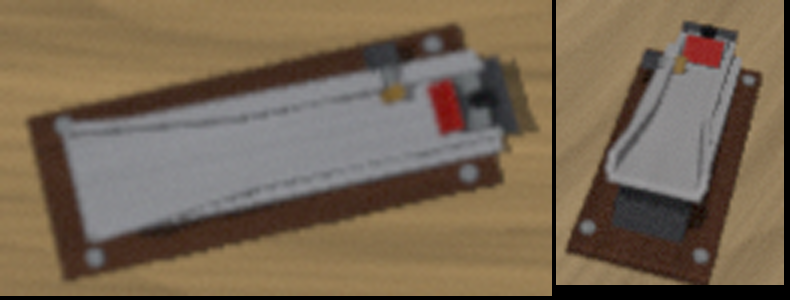

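The crop shows the wide end at the left (floor corners about (65,138) and (88,240)), base screws at the corners, the brass catch at (393,94), and the red plate at (446,107). I'll triangulate the screws.

Run:
```python
from h import *
import pickle
o=pickle.load(open("f0.pkl","rb"));t=o["top"];s=o["side"]
T=lambda x,y:(x/4+312-.4,y/4+218-.4)
S=lambda x,y:((x-556)/3+332-.35,y/3+145-.35)
for a,b in(((65,124),(588,228)),((95,258),(701,256)),((468,173),(749,80)),((393,94),(681,65))): print(np.round(tri(t,T(*a),s,S(*b))[0],4),tri(t,T(*a),s,S(*b))[1])
P=[onz(t,T(*a),.012)[:2] for a in((65,124),(95,258),(432,45),(468,173))]
u=(P[2]+P[3]-P[0]-P[1])/2;c=sum(P)/4;a=np.arctan2(u[1],u[0]);print("axis deg",np.degrees(a),"centre",c,"len",np.linalg.norm(u),"w",np.linalg.norm(P[0]-P[1]),np.linalg.norm(P[2]-P[3]))
```

```text
[ 0.5382 -0.038   0.0136] 0.0004548646925477938
[ 0.4603 -0.0567  0.0151] 0.0006315626719048087
[ 0.5174 -0.2779  0.016 ] 0.00046875811695989175
[ 0.5593 -0.2262  0.0413] 0.0004908353672076175
axis deg -75.55835025446564 centre [ 0.52790429 -0.15846585] len 0.228874848044533 w 0.08075199868817783 0.07919861144790605
```

{"name": "servo_tool", "arguments": {"rows": [[[38, -43, 0], -8], [[76, -86, 0], -16], [[114, -129, 0], -24], [[152, -172, 0], -32], [[190, -215, 0], -40], [[228, -258, -10], -48], [[265, -300, -20], -56], [[302, -342, -30], -64]], "grip": 0.3}}

```text
time: 0.9
eef_pos: [0.5145, 0.3266, 0.1979]
tool_rot: [3.141, -0.0, 1.64]
contact_force: [1.4, 1.0, 0.2]
gripper_width: 0.0649
gripper_force: 0.0
```

{"name": "servo_tool", "arguments": {"rows": [[[0, 0, 0], -4], [[0, 0, -20], -4], [[0, 0, -45], -4], [[0, 0, -65], -4], [[0, 0, -80], -4], [[0, 0, -90], -4], [[0, 0, -90], -4], [[0, 0, -90], -4]]}}

```text
time: 1.7
eef_pos: [0.5137, 0.3286, 0.1088]
tool_rot: [3.141, -0.0, 1.576]
contact_force: [0.5, -0.6, -0.6]
gripper_width: 0.0648
gripper_force: 0.0
```

Run:
```python
from h import *
d=grab("wrist");cv2.imwrite("pics/w1.png",d["frame"])
s=r.get_state();print(s["eef_pos"],s["tool_rot"],np.round(d["view"],3).tolist())
h=cv2.cvtColor(d["frame"],cv2.COLOR_BGR2HSV);m=cv2.inRange(h,np.array((8,110,60)),np.array((30,255,255)))
n,l,st,c=cv2.connectedComponentsWithStats(m)
for i in range(1,n):
    if st[i,4]>300: print(st[i],c[i],onz(d,c[i],0.028))
```

```text
[0.51381942 0.32870334 0.10910444] [ 3.14055140e+00 -6.07843041e-04  1.57604510e+00] [[1.0, 0.005, 0.001, -0.515], [0.005, -0.971, 0.237, 0.314], [0.002, -0.237, -0.971, 0.359], [0.0, 0.0, 0.0, 1.0]]
[ 490    0   70  136 7988] [526.1670005   65.62681522] [0.67791041 0.43437942 0.028     ]
[ 315  240   39   45 1343] [333.58674609 262.53462398] [0.54935286 0.28821611 0.028     ]
[ 118  268   33   70 1128] [130.46276596 302.98315603] [0.38599618 0.25182264 0.028     ]
[ 425  268   32   70 1105] [443.70497738 302.56651584] [0.64043742 0.25343861 0.028     ]
[  174   322   386    58 10312] [362.03122576 363.00504267] [0.57731632 0.19627695 0.028     ]
```

View pics/w1.png

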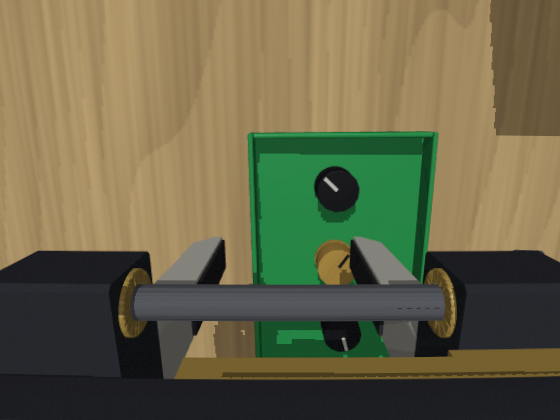

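The brass knob is at about (333,262), partly hidden by a finger, with black knobs at (336,188) and (341,330). The tool stopped short at (0.514, 0.329), so I'll shift over the knob and descend.

{"name": "servo_tool", "arguments": {"rows": [[[14, -16, 0], 0], [[30, -34, 0], 0], [[38.5, -44, 0], 0], [[38.5, -44, -20], 0], [[38.5, -44, -45], 0], [[38.5, -44, -70], 0], [[38.5, -44, -86], 0], [[38.5, -44, -93], 0]]}}

```text
time: 2.55
eef_pos: [0.5516, 0.2843, 0.0139]
tool_rot: [-3.14, 0.001, 1.576]
contact_force: [0.3, 1.3, 0.6]
gripper_width: 0.0648
gripper_force: 0.0
```

{"name": "servo_tool", "arguments": {"rows": [[[0, 0, 0], 0], [[0, 0, 0], 0], [[0, 0, 0], 0], [[0, 0, 0], 0], [[0, 0, 0], 0], [[0, 0, 0], 0], [[0, 0, 0], 0], [[0, 0, 0], 0]], "grip": 1}}

```text
time: 3.35
eef_pos: [0.5524, 0.2846, 0.0158]
tool_rot: [3.141, -0.0, 1.576]
contact_force: [-0.6, -0.6, 6.4]
gripper_width: 0.0312
gripper_force: 30.0
```

{"name": "servo_tool", "arguments": {"rows": [[[0, 0, 15], 0], [[0, 0, 45], 0], [[0, 0, 85], 0], [[-4, -20, 115], -8], [[-8, -60, 125], -16], [[-12, -105, 125], -24], [[-16, -150, 125], -32], [[-20, -195, 125], -40]]}}

```text
time: 4.15
eef_pos: [0.5313, 0.0879, 0.141]
tool_rot: [3.141, -0.0, 0.873]
contact_force: [0.4, -0.2, -1.3]
gripper_width: 0.0306
gripper_force: 30.0
```

{"name": "servo_tool", "arguments": {"rows": [[[-4, -45, 0], -8], [[-8, -90, 0], -16], [[-12, -130, 0], -24], [[-16, -160, 0], -32], [[-20, -178, 0], -36], [[-20, -185, 0], -36], [[-20, -185, 0], -36], [[-20, -185, 0], -36]]}}

```text
time: 4.95
eef_pos: [0.5121, -0.0948, 0.1403]
tool_rot: [-3.141, -0.0, 0.252]
contact_force: [0.4, 0.2, -1.3]
gripper_width: 0.0314
gripper_force: 30.0
```

Run:
```python
from h import *
import pickle
d=grab("wrist");t=grab("top");pickle.dump((d,t),open("f2.pkl","wb"))
s=r.get_state();print(s["eef_pos"],s["tool_rot"],s["gripper_width"])
cv2.imwrite("pics/w2.png",d["frame"])
```

```text
[ 0.51212317 -0.09463253  0.14015508] [-3.14140270e+00  6.29896665e-06  2.51724128e-01] 0.031474571465434316
```

View pics/w2.png

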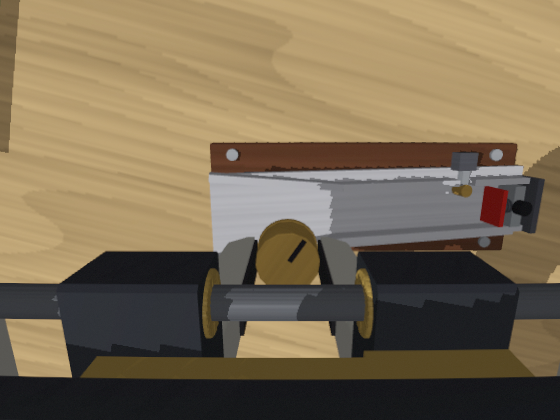

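The wrist view shows the knob held upright at (288,255). The chute runs left to right, with screws at (232,155), (496,155) and (484,242), the catch at (462,190), and the red plate at (494,206).

Run:
```python
from h import *
import pickle
d,t=pickle.load(open("f2.pkl","rb"))
Q=[onz(d,p,.015)[:2] for p in((232,155),(496.5,155),(484.5,242))]
print(np.round(Q,4).tolist())
u=Q[1]-Q[0];v=Q[1]-Q[2]
print("axis",np.degrees(np.arctan2(u[1],u[0])),np.degrees(np.arctan2(-v[0],v[1])), "len",np.linalg.norm(u),np.linalg.norm(v),"centre",(Q[0]+Q[2])/2)
print("catch",onz(d,(462,190),.045),"upper edge corner",onz(d,(211,175),.083))
```

```text
[[0.5383, -0.0404], [0.5955, -0.2607], [0.5189, -0.2808]]
axis -75.45335802630194 -75.25960999636796 len 0.22762355953838745 0.07919632361111885 centre [ 0.52862201 -0.16059618]
catch [ 0.56069633 -0.2258225   0.045     ] upper edge corner [ 0.53045904 -0.03885956  0.083     ]
```

{"name": "servo_tool", "arguments": {"rows": [[[0, -1, -12], 0], [[0, -2, -30], 0], [[0, -2, -45], 0], [[0, -2, -55], 0], [[0, -2, -60], 0], [[0, -2, -62], 0], [[0, -2, -63], 0], [[0, -2, -63], 0]]}}

```text
time: 5.85
eef_pos: [0.5122, -0.0976, 0.0775]
tool_rot: [3.141, -0.001, 0.249]
contact_force: [-0.4, -0.2, -1.8]
gripper_width: 0.031
gripper_force: 30.0
```

{"name": "servo_tool", "arguments": {"rows": [[[0, 0, -0.5], 0], [[0, 0, -1], 0], [[0, 0, -1.5], 0], [[0, 0, -2], 0], [[0, 0, -2.5], 0], [[0, 0, -3], 0], [[0, 0, -3], 0], [[0, 0, -3], 0]]}}

```text
time: 6.65
eef_pos: [0.512, -0.0976, 0.0741]
tool_rot: [-3.142, -0.0, 0.25]
contact_force: [-0.3, 0.5, -0.3]
gripper_width: 0.031
gripper_force: 30.0
```

{"name": "servo_tool", "arguments": {"rows": [[[0, 0, -0.3], 0], [[0, 0, -0.6], 0], [[0, 0, -0.9], 0], [[0, 0, -1.2], 0], [[0, 0, -1.2], 0], [[0, 0, -1.2], 0], [[0, 0, -1.2], 0], [[0, 0, -1.2], 0]]}}

```text
time: 7.45
eef_pos: [0.512, -0.0976, 0.0729]
tool_rot: [3.142, -0.0, 0.25]
contact_force: [0.2, 0.1, -0.8]
gripper_width: 0.0312
gripper_force: 30.0
```

{"name": "servo_tool", "arguments": {"rows": [[[0, 0, -0.3], 0], [[0, 0, -0.6], 0], [[0, 0, -0.9], 0], [[0, 0, -1.2], 0], [[0, 0, -1.5], 0], [[0, 0, -1.5], 0], [[0, 0, -1.5], 0], [[0, 0, -1.5], 0]]}}

```text
time: 8.25
eef_pos: [0.5123, -0.0975, 0.0724]
tool_rot: [3.141, -0.001, 0.25]
contact_force: [-3.5, 1.0, 12.3]
gripper_width: 0.031
gripper_force: 30.0
```

{"name": "servo_tool", "arguments": {"rows": [[[0, 0, 0.5], 0], [[0, 0, 0.8], 0], [[0, 0, 0.8], 0], [[0, 0, 0.8], 0], [[0, 0, 0.8], 0], [[0, 0, 0.8], 0], [[0, 0, 0.8], 0], [[0, 0, 0.8], 0]]}}

```text
time: 9.05
eef_pos: [0.5122, -0.0976, 0.0726]
tool_rot: [3.141, -0.001, 0.25]
contact_force: [-0.7, 1.2, 5.4]
gripper_width: 0.0314
gripper_force: 30.0
```

{"name": "servo_tool", "arguments": {"rows": [[[0, 0, 0], 0], [[0, 0, 0], 0], [[0, 0, 0], 0], [[0, 0, 0], 0], [[0, 0, 0], 0], [[0, 0, 1], 0], [[0, 0, 6], 0], [[0, 0, 16], 0]], "grip": 0.35}}

```text
time: 9.85
eef_pos: [0.5117, -0.0975, 0.0882]
tool_rot: [-3.141, 0.001, 0.25]
contact_force: [-0.2, -0.1, -0.0]
gripper_width: 0.0603
gripper_force: 0.0
```

{"name": "servo_tool", "arguments": {"rows": [[[0, 0, 10], 0], [[0, 0, 24], 0], [[0, 0, 40], 0], [[-4, 16, 45], 0], [[-9, 34, 45], 0], [[-13, 52, 45], 0], [[-13, 52, 45], 0], [[-13, 52, 45], 0]]}}

```text
time: 10.65
eef_pos: [0.4989, -0.0451, 0.1335]
tool_rot: [3.141, -0.0, 0.251]
contact_force: [0.2, -1.3, -0.1]
gripper_width: 0.0602
gripper_force: 0.0
```

Run:
```python
from h import *
W=np.zeros((420,780,3),np.uint8)
for i,n in enumerate(("wrist","top")):
    d=grab(n)
    c=d["frame"][130:340,200:560] if i==0 else cv2.resize(d["frame"][218:292,312:450],None,fx=2.8,fy=2.8,interpolation=cv2.INTER_CUBIC)
    W[210*0:c.shape[0],390*i:390*i+c.shape[1]]=c[:, :390]
    h=cv2.cvtColor(d["frame"],cv2.COLOR_BGR2HSV);m=cv2.inRange(h,np.array((8,130,80)),np.array((30,255,255)))
    if i==1: m[:,:315]=0;m[:,440:]=0;m[:230]=0;m[290:]=0
    n_,l,st,c=cv2.connectedComponentsWithStats(m)
    for k in range(1,n_):
        if st[k,4]>40: print(n,st[k],c[k],np.round(onz(d,c[k],.08),4))
s=r.get_state();print(s["eef_pos"],s["gripper_width"])
cv2.imwrite("pics/p3.png",W)
```

```text
wrist [ 269  154  212   60 1881] [340.98617757 167.80435938] [ 0.5436 -0.0706  0.08  ]
wrist [531 186  10  12  97] [535.06185567 191.2371134 ] [ 0.5613 -0.2013  0.08  ]
wrist [340 196  35  40 123] [350.20325203 208.44715447] [ 0.5191 -0.0843  0.08  ]
wrist [ 349  201   46   44 1387] [371.42393655 222.04902668] [ 0.5136 -0.1009  0.08  ]
wrist [270 217  10  36 244] [274.32786885 236.46721311] [ 0.4874 -0.0399  0.08  ]
wrist [428 247  32   3  45] [444.64444444 248.62222222] [ 0.5079 -0.1561  0.08  ]
wrist [418 269  27  68 563] [434.60923623 294.21492007] [ 0.4735 -0.1616  0.08  ]
wrist [130 275  15  62 328] [134.62195122 307.49695122] [0.4095 0.0453 0.08  ]
wrist [166 358  19  12  88] [174.09090909 362.03409091] [0.3711 0.0098 0.08  ]
wrist [208 358  28  21 150] [221.01333333 367.59333333] [ 0.3754 -0.0257  0.08  ]
[ 0.49901877 -0.0457248   0.13329037] 0.06060979549510909
```

View pics/p3.png

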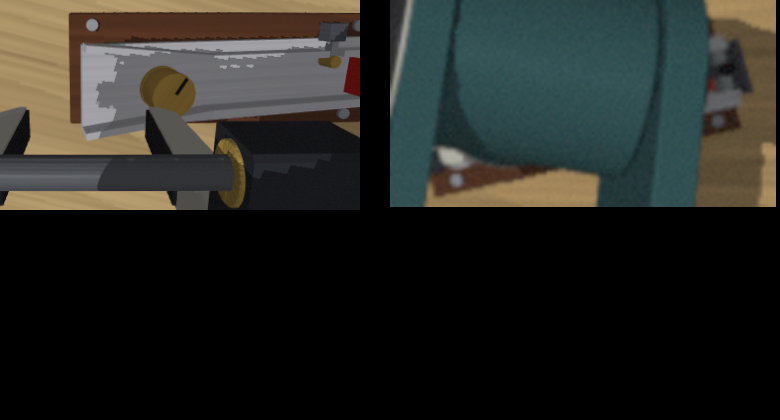

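The left crop shows the knob lying flat in the channel near the load place (top centre about (175,93) in the crop), and it is released. In the top view the arm hides it. Next I'll close the fingers and lower them behind the knob.

{"name": "servo_tool", "arguments": {"rows": [[[-1.5, 0, 0], 0], [[-1.5, 0, 0], 0], [[-1.5, 0, -6], 0], [[-1.5, 0, -20], 0], [[-1.5, 0, -36], 0], [[-1.5, 0, -50], 0], [[-1.5, 0, -58], 0], [[-1.5, 0, -58], 0]], "grip": 1}}

```text
time: 11.55
eef_pos: [0.4968, -0.0455, 0.0734]
tool_rot: [-3.141, 0.002, 0.25]
contact_force: [0.6, -0.1, 0.1]
gripper_width: 0.0024
gripper_force: 0.0
```

{"name": "servo_tool", "arguments": {"rows": [[[0, 0, -0.3], 0], [[0, 0, -0.6], 0], [[0, 0, -1], 0], [[0, 0, -1.4], 0], [[0, 0, -1.8], 0], [[0, 0, -1.8], 0], [[0, 0, -1.8], 0], [[0, 0, -1.8], 0]]}}

```text
time: 12.35
eef_pos: [0.4975, -0.0456, 0.0734]
tool_rot: [-3.142, -0.0, 0.25]
contact_force: [0.2, -0.0, -0.2]
gripper_width: 0.0001
gripper_force: 0.0
```

{"name": "servo_tool", "arguments": {"rows": [[[2, -7.6, -1.6], 0], [[4, -15.2, -3.2], 0], [[5.9, -22.8, -4.8], 0], [[7.9, -30.4, -6.4], 0], [[9.9, -38, -7.9], 0], [[11.9, -45.6, -9.5], 0], [[13.8, -53.1, -11.1], 0], [[15.8, -60.7, -12.7], 0]]}}

```text
time: 13.15
eef_pos: [0.5134, -0.1069, 0.0605]
tool_rot: [-3.142, 0.0, 0.249]
contact_force: [-0.1, -0.2, 0.5]
gripper_width: 0.0005
gripper_force: 0.3
```

{"name": "servo_tool", "arguments": {"rows": [[[2, -7.6, -1.6], 0], [[4, -15.2, -3.2], 0], [[5.9, -22.8, -4.8], 0], [[7.9, -30.4, -6.4], 0], [[9.9, -38, -7.9], 0], [[11.9, -45.6, -9.5], 0], [[13.4, -51.3, -10.7], 0], [[13.4, -51.3, -10.7], 0]]}}

```text
time: 13.95
eef_pos: [0.5267, -0.1582, 0.0497]
tool_rot: [-3.142, 0.0, 0.249]
contact_force: [-0.6, -0.1, 0.1]
gripper_width: 0.0003
gripper_force: 0.0
```

Run:
```python
from h import *
d=grab("wrist");cv2.imwrite("pics/w4.png",d["frame"][100:400])
s=r.get_state();print(s["eef_pos"],s["contact_force"])
```

```text
[ 0.52667629 -0.15784228  0.04983075] [ 0.35174652  0.26981929 -0.11086817]
```

View pics/w4.png

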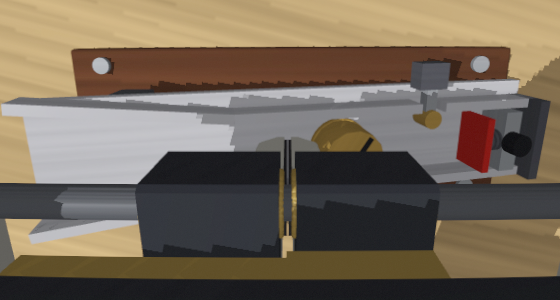

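The knob stands at (345,140) in the crop, directly ahead of the closed fingers. The catch at (430,118) and the red plate at (475,140) lie beyond it. I'll continue more slowly.

{"name": "servo_tool", "arguments": {"rows": [[[1, -3.8, -0.8], 0], [[2, -7.6, -1.6], 0], [[3, -11.4, -2.4], 0], [[4, -15.2, -3.2], 0], [[5, -19, -4], 0], [[5.4, -20.9, -4.4], 0], [[5.9, -22.8, -4.8], 0], [[5.9, -22.8, -4.8], 0]]}}

```text
time: 14.8
eef_pos: [0.5326, -0.1806, 0.0451]
tool_rot: [3.142, 0.0, 0.249]
contact_force: [-0.4, 0.4, 0.4]
gripper_width: 0.0003
gripper_force: 0.0
```

{"name": "servo_tool", "arguments": {"rows": [[[0.25, -0.95, -0.2], 0], [[0.5, -1.9, -0.4], 0], [[0.75, -2.85, -0.6], 0], [[1, -3.8, -0.8], 0], [[1.25, -4.75, -1], 0], [[1.5, -5.7, -1.2], 0], [[1.5, -5.7, -1.2], 0], [[1.5, -5.7, -1.2], 0]]}}

```text
time: 15.6
eef_pos: [0.5341, -0.1861, 0.044]
tool_rot: [3.142, 0.0, 0.249]
contact_force: [-0.8, 0.4, -0.0]
gripper_width: 0.0006
gripper_force: 0.0
```

{"name": "servo_tool", "arguments": {"rows": [[[0.25, -0.95, -0.2], 0], [[0.5, -1.9, -0.4], 0], [[0.75, -2.85, -0.6], 0], [[1, -3.8, -0.8], 0], [[1.25, -4.75, -1], 0], [[1.25, -4.75, -1], 0], [[1.25, -4.75, -1], 0], [[1.25, -4.75, -1], 0]]}}

```text
time: 16.4
eef_pos: [0.5353, -0.1908, 0.043]
tool_rot: [3.142, -0.0, 0.25]
contact_force: [-0.3, -0.5, -0.7]
gripper_width: 0.0008
gripper_force: 0.0
```

{"name": "servo_tool", "arguments": {"rows": [[[0.25, -0.95, -0.2], 0], [[0.5, -1.9, -0.4], 0], [[0.75, -2.85, -0.6], 0], [[1, -3.8, -0.8], 0], [[1, -3.8, -0.8], 0], [[1, -3.8, -0.8], 0], [[1, -3.8, -0.8], 0], [[1, -3.8, -0.8], 0]]}}

```text
time: 17.2
eef_pos: [0.5363, -0.1946, 0.0422]
tool_rot: [3.142, 0.0, 0.25]
contact_force: [-2.6, 1.2, 0.3]
gripper_width: 0.0004
gripper_force: 0.8
```

{"name": "servo_tool", "arguments": {"rows": [[[0.12, -0.47, -0.1], 0], [[0.25, -0.95, -0.2], 0], [[0.37, -1.42, -0.3], 0], [[0.5, -1.9, -0.4], 0], [[0.62, -2.37, -0.5], 0], [[0.75, -2.85, -0.6], 0], [[0.75, -2.85, -0.6], 0], [[0.75, -2.85, -0.6], 0]]}}

```text
time: 18.0
eef_pos: [0.5373, -0.1974, 0.0417]
tool_rot: [-3.142, -0.001, 0.25]
contact_force: [0.1, 5.4, 3.3]
gripper_width: 0.0001
gripper_force: 2.7
```

{"name": "servo_tool", "arguments": {"rows": [[[0.12, -0.47, -0.1], 0], [[0.25, -0.95, -0.2], 0], [[0.37, -1.42, -0.3], 0], [[0.5, -1.9, -0.4], 0], [[0.5, -1.9, -0.4], 0], [[0.5, -1.9, -0.4], 0], [[0.5, -1.9, -0.4], 0], [[0.5, -1.9, -0.4], 0]]}}

```text
time: 18.8
eef_pos: [0.538, -0.1991, 0.0415]
tool_rot: [-3.142, -0.001, 0.25]
contact_force: [0.9, 6.1, 3.8]
gripper_width: -0.0
gripper_force: 3.2
```

{"name": "servo_tool", "arguments": {"rows": [[[0.12, -0.47, 0], 0], [[0.25, -0.95, 0], 0], [[0.37, -1.42, -0.1], 0], [[0.5, -1.9, -0.2], 0], [[0.5, -1.9, -0.2], 0], [[0.5, -1.9, -0.2], 0], [[0.5, -1.9, -0.2], 0], [[0.5, -1.9, -0.2], 0]]}}

```text
time: 19.6
eef_pos: [0.5386, -0.201, 0.0414]
tool_rot: [-3.142, -0.001, 0.25]
contact_force: [1.7, 7.4, 4.1]
gripper_width: 0.0005
gripper_force: 3.5
```

Run:
```python
from h import *
import pickle
W=np.zeros((560,800,3),np.uint8)
d=grab("wrist");s=grab("side");pickle.dump((d,s),open("f5.pkl","wb"))
a=cv2.resize(d["frame"][170:300,200:460],None,fx=3,fy=3)[:, :780];W[:280,:780]=a[:280]
b=cv2.resize(s["frame"][140:210,330:430],None,fx=4,fy=4);W[280:560,:400]=b
cv2.imwrite("pics/p5.png",W)
```

```text
(no output)
```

View pics/p5.png

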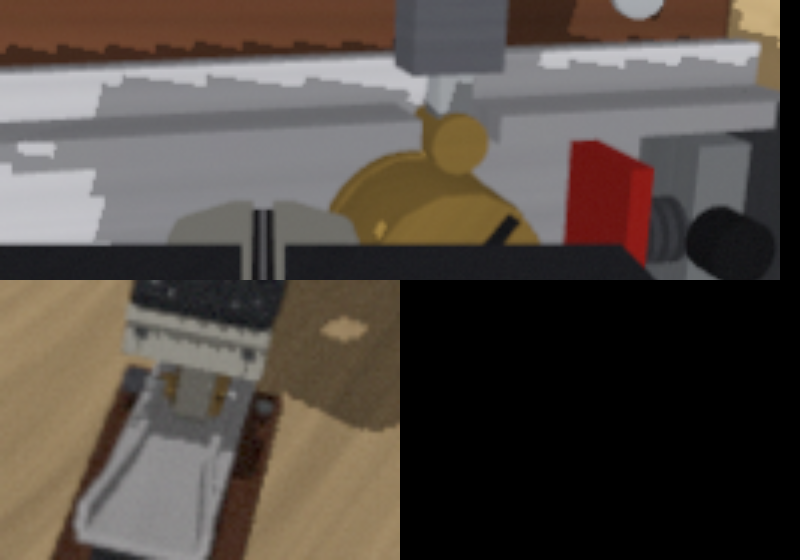

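The knob at (440,200) is against the catch roller at (457,143), still short of the red plate at (600,190). So this is the false stop, and I'll push on in small steps.

{"name": "servo_tool", "arguments": {"rows": [[[0.12, -0.47, -0.1], 0], [[0.25, -0.95, -0.2], 0], [[0.37, -1.42, -0.3], 0], [[0.5, -1.9, -0.4], 0], [[0.5, -1.9, -0.4], 0], [[0.5, -1.9, -0.4], 0], [[0.5, -1.9, -0.4], 0], [[0.5, -1.9, -0.4], 0]]}}

```text
time: 20.5
eef_pos: [0.5392, -0.2029, 0.041]
tool_rot: [-3.142, -0.002, 0.25]
contact_force: [2.1, 7.5, 5.4]
gripper_width: 0.0005
gripper_force: 3.6
```

{"name": "servo_tool", "arguments": {"rows": [[[0.12, -0.47, -0.1], 0], [[0.25, -0.95, -0.2], 0], [[0.37, -1.42, -0.3], 0], [[0.5, -1.9, -0.4], 0], [[0.5, -1.9, -0.4], 0], [[0.5, -1.9, -0.4], 0], [[0.5, -1.9, -0.4], 0], [[0.5, -1.9, -0.4], 0]]}}

```text
time: 21.3
eef_pos: [0.5398, -0.2047, 0.0406]
tool_rot: [-3.142, -0.002, 0.25]
contact_force: [1.9, 6.9, 4.6]
gripper_width: 0.0005
gripper_force: 3.6
```

{"name": "servo_tool", "arguments": {"rows": [[[0.12, -0.47, -0.1], 0], [[0.25, -0.95, -0.2], 0], [[0.37, -1.42, -0.3], 0], [[0.5, -1.9, -0.4], 0], [[0.5, -1.9, -0.4], 0], [[0.5, -1.9, -0.4], 0], [[0.5, -1.9, -0.4], 0], [[0.5, -1.9, -0.4], 0]]}}

```text
time: 22.1
eef_pos: [0.5403, -0.2067, 0.0403]
tool_rot: [3.142, -0.002, 0.25]
contact_force: [2.6, 7.0, 4.5]
gripper_width: 0.0006
gripper_force: 3.5
```

{"name": "servo_tool", "arguments": {"rows": [[[0.12, -0.47, -0.1], 0], [[0.25, -0.95, -0.2], 0], [[0.37, -1.42, -0.3], 0], [[0.37, -1.42, -0.3], 0], [[0.37, -1.42, -0.3], 0], [[0.37, -1.42, -0.3], 0], [[0.37, -1.42, -0.3], 0], [[0.37, -1.42, -0.3], 0]]}}

```text
time: 22.9
eef_pos: [0.5407, -0.2081, 0.04]
tool_rot: [3.141, -0.002, 0.25]
contact_force: [3.1, 7.5, 4.8]
gripper_width: 0.0005
gripper_force: 3.5
```

Run:
```python
from h import *
d=grab("wrist")
cv2.imwrite("pics/p6.png",cv2.resize(d["frame"][165:300,200:460],None,fx=3,fy=3))
s=r.get_state();print(s["eef_pos"],s["contact_force"],s["ft_torque"])
```

```text
[ 0.54067824 -0.20809566  0.03994596] [3.3470288  7.94307062 4.07182819] [ 1.22345615 -0.42154911  0.12168501]
```

View pics/p6.png

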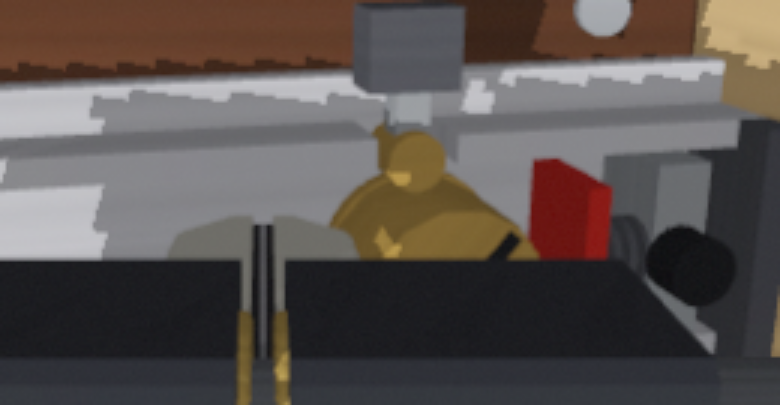

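The knob's leading edge (540,258) is now almost at the red plate (531,200), and the catch at (413,160) lies uphill of the knob centre. I'll measure the plate face from the wrist images.

Run:
```python
from h import *
import pickle
a=np.radians(-75.4);X=np.array([np.cos(.2)*np.cos(a),np.cos(.2)*np.sin(a),-np.sin(.2)]);Y=np.array([-np.sin(a),np.cos(a),0]);Z=np.cross(X,Y)
O=np.array([.528,-.159,.045])
def onh(d,px,h):
    o,v=ray(d,px);q=o+v*((O+Z*h-o)@Z)/(v@Z);return np.round([(q-O)@X*1e3,(q-O)@Y*1e3],1)
d5,_=pickle.load(open("f5.pkl","rb"));d6=grab("wrist")
f5=lambda x,y:(200+x/3-.3,170+y/3-.3);f6=lambda x,y:(200+x/3-.3,165+y/3-.3)
print("plate face",onh(d5,f5(570,141),.023),onh(d6,f6(531,160),.023))
print("plate back",onh(d5,f5(598,140),.023),onh(d6,f6(557,158),.023))
print("catch",[onh(d5,f5(460,143),h) for h in(.014,.024)],[onh(d6,f6(415,161),h) for h in(.014,.024)])
print("knob tip +x",onh(d6,f6(540,258),.024), "far",onh(d6,f6(440,181),.024))
print("pointer end",onh(d5,f5(515,218),.024),onh(d6,f6(515,236),.024))
print("screw",[onz(d6,f6(602,10),.015)])
```

```text
plate face [91.2 20.4] [92.  20.3]
plate back [96.2 20.3] [96.5 20.4]
catch [array([76.1, 18.6]), array([71.9, 21.5])] [array([75.7, 18.7]), array([72. , 21.6])]
knob tip +x [94.1  3.9] far [76.3 18.1]
pointer end [81.9  8.4] [89.5  8. ]
screw [array([ 0.59597874, -0.26104313,  0.015     ])]
```

{"name": "servo_tool", "arguments": {"rows": [[[0.05, -0.2, 0], 0], [[0.1, -0.4, -0.1], 0], [[0.1, -0.4, -0.1], 0], [[0.1, -0.4, -0.1], 0], [[0.1, -0.4, -0.1], 0], [[0.1, -0.4, -0.1], 0], [[0.1, -0.4, -0.1], 0], [[0.1, -0.4, -0.1], 0]]}}

```text
time: 23.8
eef_pos: [0.5408, -0.2085, 0.0399]
tool_rot: [3.141, -0.002, 0.25]
contact_force: [3.5, 7.1, 4.7]
gripper_width: 0.0002
gripper_force: 3.6
```

The force isn't rising 5 N/mm, so it is friction wedged between finger, knob and wall. I'll back off to release it, re-centre slightly toward +y, and press again.

{"name": "servo_tool", "arguments": {"rows": [[[-0.5, 1.9, 0.6], 0], [[-1, 3.8, 1.2], 0], [[0, 4.2, 1.3], 0], [[1, 4.5, 1.3], 0], [[1.9, 4.5, 1.3], 0], [[1.9, 4.5, 1.3], 0], [[1.9, 4.5, 1.3], 0], [[1.9, 4.5, 1.3], 0]]}}

```text
time: 24.6
eef_pos: [0.5419, -0.2043, 0.0406]
tool_rot: [-3.142, 0.0, 0.249]
contact_force: [0.4, -0.1, -0.4]
gripper_width: 0.0006
gripper_force: 0.0
```

{"name": "servo_tool", "arguments": {"rows": [[[0.1, -0.5, -0.1], 0], [[0.25, -1, -0.2], 0], [[0.4, -1.5, -0.3], 0], [[0.5, -2, -0.4], 0], [[0.6, -2.5, -0.5], 0], [[0.8, -3, -0.6], 0], [[0.8, -3, -0.6], 0], [[0.8, -3, -0.6], 0]]}}

```text
time: 25.4
eef_pos: [0.5427, -0.2073, 0.0401]
tool_rot: [3.142, 0.0, 0.249]
contact_force: [-0.1, -0.3, -0.2]
gripper_width: 0.0004
gripper_force: 0.0
```

{"name": "servo_tool", "arguments": {"rows": [[[0.1, -0.4, -0.1], 0], [[0.2, -0.7, -0.1], 0], [[0.25, -1, -0.2], 0], [[0.25, -1, -0.2], 0], [[0.25, -1, -0.2], 0], [[0.25, -1, -0.2], 0], [[0.25, -1, -0.2], 0], [[0.25, -1, -0.2], 0]]}}

```text
time: 26.2
eef_pos: [0.5431, -0.2082, 0.0399]
tool_rot: [-3.142, -0.0, 0.25]
contact_force: [-0.3, 3.1, 1.3]
gripper_width: 0.0004
gripper_force: 2.1
```

{"name": "servo_tool", "arguments": {"rows": [[[0.1, -0.4, -0.1], 0], [[0.2, -0.7, -0.1], 0], [[0.25, -1, -0.2], 0], [[0.25, -1, -0.2], 0], [[0.25, -1, -0.2], 0], [[0.25, -1, -0.2], 0], [[0.25, -1, -0.2], 0], [[0.25, -1, -0.2], 0]]}}

```text
time: 27.0
eef_pos: [0.5434, -0.2093, 0.0398]
tool_rot: [3.142, -0.0, 0.25]
contact_force: [1.0, 4.3, 2.2]
gripper_width: 0.0007
gripper_force: 2.3
```

{"name": "servo_tool", "arguments": {"rows": [[[0.1, -0.4, 0], 0], [[0.2, -0.7, -0.1], 0], [[0.2, -0.7, -0.1], 0], [[0.2, -0.7, -0.1], 0], [[0.2, -0.7, -0.1], 0], [[0.2, -0.7, -0.1], 0], [[0.2, -0.7, -0.1], 0], [[0.2, -0.7, -0.1], 0]]}}

```text
time: 27.8
eef_pos: [0.5437, -0.21, 0.0397]
tool_rot: [3.141, -0.001, 0.25]
contact_force: [1.3, 4.4, 3.0]
gripper_width: 0.0003
gripper_force: 2.3
```

{"name": "servo_tool", "arguments": {"rows": [[[0.1, -0.4, 0], 0], [[0.2, -0.7, -0.1], 0], [[0.2, -0.7, -0.1], 0], [[0.2, -0.7, -0.1], 0], [[0.2, -0.7, -0.1], 0], [[0.2, -0.7, -0.1], 0], [[0.2, -0.7, -0.1], 0], [[0.2, -0.7, -0.1], 0]]}}

```text
time: 28.6
eef_pos: [0.5439, -0.2107, 0.0396]
tool_rot: [3.141, -0.001, 0.25]
contact_force: [2.1, 4.6, 2.5]
gripper_width: 0.0006
gripper_force: 2.3
```

{"name": "servo_tool", "arguments": {"rows": [[[0.1, -0.4, 0], 0], [[0.2, -0.7, -0.1], 0], [[0.25, -1, -0.1], 0], [[0.25, -1, -0.1], 0], [[0.25, -1, -0.1], 0], [[0.25, -1, -0.1], 0], [[0.25, -1, -0.1], 0], [[0.25, -1, -0.1], 0]]}}

```text
time: 29.4
eef_pos: [0.5441, -0.2116, 0.0395]
tool_rot: [3.142, -0.001, 0.25]
contact_force: [3.0, 4.7, 2.1]
gripper_width: 0.0008
gripper_force: 2.4
```

{"name": "servo_tool", "arguments": {"rows": [[[0.1, -0.4, 0], 0], [[0.2, -0.7, -0.1], 0], [[0.25, -1, -0.1], 0], [[0.25, -1, -0.1], 0], [[0.25, -1, -0.1], 0], [[0.25, -1, -0.1], 0], [[0.25, -1, -0.1], 0], [[0.25, -1, -0.1], 0]]}}

```text
time: 30.2
eef_pos: [0.5444, -0.2126, 0.0394]
tool_rot: [3.141, -0.001, 0.25]
contact_force: [2.5, 4.7, 2.7]
gripper_width: 0.0
gripper_force: 2.3
```

```bash
cat >> h.py <<'E'
a_=np.radians(-75.4);X=np.array([np.cos(.2)*np.cos(a_),np.cos(.2)*np.sin(a_),-np.sin(.2)]);Y=np.array([-np.sin(a_),np.cos(a_),0]);Z=np.cross(X,Y);O=np.array([.528,-.159,.045])
def onh(d,px,h):
    o,v=ray(d,px);q=o+v*((O+Z*h-o)@Z)/(v@Z);return np.round([(q-O)@X*1e3,(q-O)@Y*1e3],1)
def feats(d):
    h=cv2.cvtColor(d["frame"],cv2.COLOR_BGR2HSV)
    red=cv2.inRange(h,np.array((0,150,60)),np.array((7,255,255)))|cv2.inRange(h,np.array((173,150,60)),np.array((180,255,255)))
    br=cv2.inRange(h,np.array((12,110,50)),np.array((30,255,255)))
    B=np.zeros_like(red);B[190:262,290:420]=255
    out={}
    ys,xs=np.nonzero(red&B);i=np.argsort(ys)[:12];k=i[np.argmin(xs[i])];out["plate"]=onh(d,(xs[k],ys[k]),.023).tolist();out["plate_px"]=(int(xs.min()),int(xs.max()),int(ys.min()))
    ys,xs=np.nonzero(br&B)
    # rightmost brass per row
    out["brass_right"]=[(int(y),onh(d,(xs[ys==y].max(),y),.024).tolist()) for y in sorted(set(ys)) if y>225][::4]
    return out
E
python3 - <<'E'
from h import *
import pickle
d5,_=pickle.load(open("f5.pkl","rb"));d7=grab("wrist");pickle.dump(d7,open("f7.pkl","wb"))
cv2.imwrite("pics/p7.png",cv2.resize(d7["frame"][165:300,200:460],None,fx=3,fy=3))
p6=cv2.imread("pics/p6.png");d6=dict(d7);
print(feats(d5));print(feats(d7))
E
```

```text
{'plate': [91.9, 20.2], 'plate_px': (389, 417, 217), 'brass_right': [(226, [73.6, 17.2]), (230, [74.7, 15.1]), (234, [77.8, 12.9]), (238, [81.0, 10.6]), (242, [82.7, 8.5]), (246, [84.4, 6.3]), (250, [85.6, 4.1])]}
{'plate': [93.2, 19.9], 'plate_px': (367, 392, 223), 'brass_right': [(226, [81.7, 20.0]), (230, [85.3, 17.8]), (234, [87.4, 15.6]), (238, [90.1, 13.4]), (242, [93.3, 11.1]), (246, [96.0, 8.8]), (250, [97.2, 6.7])]}
```

View pics/p7.png

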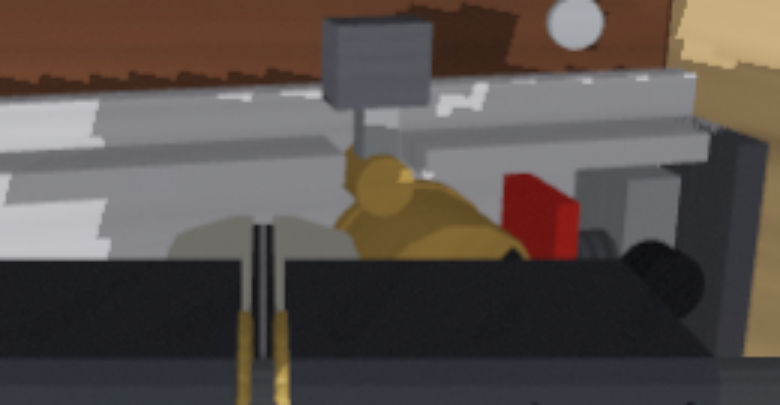

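The knob's leading edge is at (525,258) in the crop, overlapping the red plate's outline (left edge at 503). I'll project known plate points to see which edge that is.

Run:
```python
from h import *
import pickle
d=pickle.load(open("f7.pkl","rb"))
P=lambda s,y,h:((proj(d,O+X*s/1e3+Y*y/1e3+Z*h/1e3)[0]-[200,165])*3).round().astype(int).tolist()
for f in(92,96,100,104): print("plate",f,[P(f,y,h) for y in(15,-15) for h in(0,23)])
print("roller",P(74,14,0),P(74,14,24),P(74,18,0),P(74,18,24))
for c in(78,82,86): print("knob",c,"front top",P(c+16,-2,24),"far top",P(c,14,24),"far bottom",P(c,14,0),"left bot",P(c-16,-2,0))
print("block",P(134,18,0),P(134,18,23),"wall top",P(100,18,14),P(134,18,14),P(100,18,0),"finger front 10/17",)
h=cv2.cvtColor(d["frame"],cv2.COLOR_BGR2HSV)
red=cv2.inRange(h,np.array((0,150,40)),np.array((7,255,255)))|cv2.inRange(h,np.array((173,150,40)),np.array((180,255,255)))
for y in range(222,252,4):
    x=np.nonzero(red[y,340:420])[0]+340
    if len(x): print((y-165)*3,(x.min()-200)*3,(x.max()-200)*3, d["frame"][y,x[::4],2].tolist())
```

```text
plate 92 [[443, 168], [495, 207], [437, 320], [486, 376]]
plate 96 [[463, 167], [518, 205], [457, 318], [508, 374]]
plate 100 [[484, 166], [541, 203], [476, 316], [530, 371]]
plate 104 [[504, 164], [564, 202], [496, 314], [552, 369]]
roller [348, 180] [391, 223] [348, 158] [391, 198]
knob 78 front top [504, 306] far top [415, 221] far bottom [369, 178] left bot [283, 268]
knob 82 front top [526, 304] far top [439, 219] far bottom [390, 177] left bot [304, 267]
knob 86 front top [549, 302] far top [462, 217] far bottom [411, 175] left bot [325, 265]
block [651, 140] [727, 173] wall top [518, 171] [695, 159] [485, 150] finger front 10/17
183 504 543 [109, 107, 108, 110]
195 504 564 [108, 107, 108, 107, 109, 111]
207 504 576 [107, 108, 108, 107, 107, 139, 138]
219 504 576 [107, 107, 108, 107, 108, 138, 131]
231 510 576 [104, 107, 107, 107, 138, 138]
243 525 576 [108, 108, 108, 138, 138]
255 531 573 [100, 99, 122, 127]
```

The projection resolves it: the plate's face is at about 104 mm in my frame, since the left red edge is its bottom. The knob centre is near 83 mm, so about 5 mm remain. I'll back off, re-centre away from the roller, then advance.

{"name": "servo_tool", "arguments": {"rows": [[[-0.5, 1.9, 0.4], 0], [[-0.75, 2.85, 0.6], 0], [[-1.75, 2.6, 0.6], 0], [[-2.75, 2.3, 0.6], 0], [[-3.7, 2.1, 0.6], 0], [[-3.4, 1.1, 0.4], 0], [[-3.2, 0.2, 0.2], 0], [[-3.2, 0.2, 0.2], 0]]}}

```text
time: 31.05
eef_pos: [0.541, -0.2126, 0.0394]
tool_rot: [3.142, 0.0, 0.249]
contact_force: [-0.7, 0.4, 0.5]
gripper_width: 0.0005
gripper_force: 0.0
```

{"name": "servo_tool", "arguments": {"rows": [[[0.12, -0.5, -0.1], 0], [[0.25, -1, -0.2], 0], [[0.4, -1.5, -0.3], 0], [[0.5, -2, -0.4], 0], [[0.65, -2.5, -0.5], 0], [[0.65, -2.5, -0.5], 0], [[0.65, -2.5, -0.5], 0], [[0.65, -2.5, -0.5], 0]]}}

```text
time: 31.85
eef_pos: [0.5417, -0.2149, 0.039]
tool_rot: [3.142, -0.0, 0.25]
contact_force: [2.0, 3.0, 1.3]
gripper_width: 0.0004
gripper_force: 1.5
```

{"name": "servo_tool", "arguments": {"rows": [[[0.12, -0.5, -0.1], 0], [[0.25, -1, -0.2], 0], [[0.4, -1.5, -0.3], 0], [[0.4, -1.5, -0.3], 0], [[0.4, -1.5, -0.3], 0], [[0.4, -1.5, -0.3], 0], [[0.4, -1.5, -0.3], 0], [[0.4, -1.5, -0.3], 0]]}}

```text
time: 32.65
eef_pos: [0.542, -0.216, 0.0387]
tool_rot: [-3.141, -0.0, 0.25]
contact_force: [1.6, 7.3, 3.0]
gripper_width: 0.0002
gripper_force: 3.6
```

{"name": "servo_tool", "arguments": {"rows": [[[0.12, -0.5, -0.1], 0], [[0.25, -1, -0.2], 0], [[0.25, -1, -0.2], 0], [[0.25, -1, -0.2], 0], [[0.25, -1, -0.2], 0], [[0.25, -1, -0.2], 0], [[0.25, -1, -0.2], 0], [[0.25, -1, -0.2], 0]]}}

```text
time: 33.45
eef_pos: [0.5422, -0.2167, 0.0385]
tool_rot: [-3.14, -0.0, 0.25]
contact_force: [0.7, 10.4, 3.4]
gripper_width: 0.0005
gripper_force: 5.2
```

The force now rises about 5 N/mm, so the knob is on the stop. I'll hold, then withdraw slowly and lift.

{"name": "servo_tool", "arguments": {"rows": [[[0, -0.1, 0], 0], [[0, -0.1, 0], 0], [[0, -0.1, 0], 0], [[0, -0.1, 0], 0], [[0, -0.1, 0], 0], [[0, -0.1, 0], 0], [[0, -0.1, 0], 0], [[0, -0.1, 0], 0]]}}

```text
time: 34.25
eef_pos: [0.5422, -0.2167, 0.0385]
tool_rot: [-3.14, -0.0, 0.25]
contact_force: [0.5, 11.1, 4.6]
gripper_width: 0.0006
gripper_force: 5.6
```

{"name": "servo_tool", "arguments": {"rows": [[[-0.1, 0.5, 0.1], 0], [[-0.25, 1, 0.2], 0], [[-0.4, 1.5, 0.3], 0], [[-0.5, 2, 0.4], 0], [[-0.75, 3, 0.6], 0], [[-1.5, 6, 1.2], 0], [[-3, 12, 3], 0], [[-4.5, 18, 5], 0]]}}

```text
time: 35.05
eef_pos: [0.5375, -0.1991, 0.0436]
tool_rot: [-3.142, 0.0, 0.249]
contact_force: [-0.0, -0.3, 0.4]
gripper_width: 0.0004
gripper_force: 0.0
```

{"name": "servo_tool", "arguments": {"rows": [[[-2, 8, 6], 0], [[-4, 16, 20], 0], [[-4, 16, 45], 0], [[-4, 16, 70], 0], [[-4, 16, 80], 0], [[-4, 16, 80], 0], [[-4, 16, 80], 0], [[-4, 16, 80], 0]]}}

```text
time: 35.85
eef_pos: [0.5332, -0.1833, 0.1221]
tool_rot: [-3.141, 0.001, 0.249]
contact_force: [0.3, -0.3, -0.7]
gripper_width: 0.0004
gripper_force: 0.0
```

Run:
```python
from h import *
import pickle
d=grab("wrist");pickle.dump(d,open("f9.pkl","wb"))
h=cv2.cvtColor(d["frame"],cv2.COLOR_BGR2HSV)
red=cv2.inRange(h,np.array((0,150,40)),np.array((7,255,255)))|cv2.inRange(h,np.array((173,150,40)),np.array((180,255,255)))
n,l,st,c=cv2.connectedComponentsWithStats(red);k=1+np.argmax(st[1:,4]);print("red",st[k],c[k])
br=cv2.inRange(h,np.array((12,110,50)),np.array((30,255,255)));x0,y0=st[k,:2]
n,l,st,c=cv2.connectedComponentsWithStats(br)
for i in range(1,n):
    if st[i,4]>200: print("brass",st[i],c[i])
P=lambda s,y,hh:proj(d,O+X*s/1e3+Y*y/1e3+Z*hh/1e3)[0].round(1).tolist()
print("plate104 face",[P(104,y,q) for y in(15,-15) for q in(0,23)])
t=np.linspace(0,6.28,60)
for cx in(84,87,90):
    q=np.array([P(cx+16*np.cos(a),16*np.sin(a)-2,q) for a in t for q in(0,24)]);print("knob",cx,q.min(0),q.max(0))
```

```text
red [385 188  18  44 364] [395.70879121 204.84065934]
brass [ 345  185   52   52 1896] [369.42668776 211.40664557]
brass [279 269   6  70 336] [280.96428571 302.73511905]
brass [291 269   6  70 317] [293.49842271 303.62776025]
brass [    0   350   451    30 10498] [239.95827777 366.20594399]
plate104 face [[383.5, 186.6], [398.3, 192.1], [381.2, 223.0], [395.3, 231.5]]
knob 84 [339.6 188.9] [392.3 237.7]
knob 87 [343.2 188.7] [396.1 237.4]
knob 90 [346.9 188.5] [399.8 237.1]
```

The fingers are clear. The knob's outline (columns 345–397) matches one standing flat at about 88 mm in my frame, touching the plate face at 104 mm.

```bash
python3 -c "
from rig import r
print(r.close_job())"
```

```text
the job is handed in; nothing more can be done
None
```

I pushed the brass knob past the catch and pressed it on the red stop at roughly 7–11 N for over 0.5 s. I then let go, with the knob appearing to stand flat against the plate in the last wrist image, and handed the job in at about 36 s; no verdict was returned.

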